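# Refill the spring cup dispenser

### The arm

A 6-joint arm with a two-finger parallel gripper is mounted at the origin on the work surface. World frame = base frame: x ahead of the robot, y to its left, z up, the work surface at z = 0. Lengths are in mm, angles in rad, forces in N, time in s.
With the tool pointing down it reaches from about 350 to 975 mm from the base axis. Payload 4.9 kg.
Tool frame: the origin (TCP) lies on the centre line of the jaws, within the pads' length; the fingertips stand 17 mm ahead of it and the grasp point (between the pads) lies 2 mm behind it (finger_overhang is the distance from the TCP to the fingertips, in mm); z points along the fingers, y is the line along which they close (so a half turn about z gives the same grasp; the last joint's range is limited). The gripper opens to 85 mm and grips with 20 to 120 N. Pads are 22 mm wide; open, the fingers measure 114 mm over their backs; the gripper's body (76 mm by 85 mm) begins 54 mm behind the grasp point. The pads swing forward as they close: fully open they stand 13 mm farther back than shut.
Start: joints at [0.984, 0.053, 1.613, -0, 1.476, -0.119], TCP at [281.815, 557.837, 248.304] pointing down, gripper open.
Joint ranges: [-3.01, 3.01], [-1.01, 2.22], [0.06, 2.58], [-1.02, 4.17], [0.09, 2.62], [-3.14, 3.14]. Speed limits (rad/s): [2.57, 2.57, 3.14, 3.14, 3.14, 3.14].

### API

Orientations are given as a unit quaternion [x, y, z, w].
In Python, from cell import * gives the robot as it stands.
- The arm moves only by the shell command python3 -m pendant 'ROWS' [OPENING] [FORCE]. ROWS is JSON, a list of rows, each an object with "delta_pos": the shift along the tool's x, y, z in cm, a list of three; "twist": the turn about the tool's z in rad. In form: [{"delta_pos": [tx, ty, tz], "twist": twist}, ...]. A call has 1 to 20 rows; each row shifts and turns the commanded pose from where the row before left it, along the tool's axes as they then stand; what a row does not reach is not made up. A row lasts 1/8 s, in which the tool goes at most 62.5 mm and 10.7 degrees, less where a joint would pass 70% of its speed; a pose out of reach is approached as far as the arm can. A call is refused whole if a number of a shift passes 6.25 or a number of a turn 0.188, either way. A call with a gripper value outside its range is refused whole. OPENING is the finger opening in cm, from 0 to 8.54, set as the call begins (- or left out, the last holds). The fingers move at their own pace and stop on an object; FORCE is the grip in N (left out, the last holds). Time passes only in rows, so rows that do not move let the fingers close. It gives the time, the measured TCP pose, the force, the opening and the grip force at its end, in the units of the state.
- sense(): the state, without advancing time (a new reading comes with each control period).
- get_image(name): name is "scene" or "side" or "wrist"; returns the picture (480x640x3 uint8, blue, green, red); there is no depth.
- calibration(name): a dict with "fx", "fy", "cx", "cy" (pixels), "origin" and "orientation" of the camera in the world; the wrist camera has in their place "tool_from_camera" (4x4, takes a point from camera to tool coordinates, whose origin is the TCP and whose axes are the flange's). Camera axes: x right, y down, z forward; pixel columns grow to the right and rows downward; lengths in mm; the calibration is good to about 2 mm. A picture is of the moment at which its call begins: read the wrist's pose just before it. calibration takes no time and is no camera call.
- finish_job(): hands the job in; it is judged then, once.
The state is a dict: "time_s": time; "joint_positions": joint angles; "qvel": joint speeds; "joint_efforts": joint torques, N m; "position": TCP position; "orientation": TCP orientation; "force": force on the tool from outside, world axes, zero at the start; "moment": the same for the moment, N m; "finger_gap": finger opening in mm; "gripper_force": force on a finger pad.
Only numpy, scipy, OpenCV 4.12 (cv2) and the standard library are available. Lean on these libraries where they do the work, as an engineer would, in place of code of your own. Each camera call takes 0.05 s, during which the arm holds its last target. There are 200 camera calls.

### The job

Load the two loose blue cups, the one lying in the draining rack and the one standing on the table, into the spring cup dispenser: mouth down on top of the pile, pressed down until the rims of both are held under the orange catches. Leave the rest of the table's things where they are.

Things in the scene. Friction and masses are not known exactly. Their poses are not given: they have to be found in the camera images.
- dispenser: fixed spring cup dispenser; origin on the table under its upright axis. Steel base 130 mm across; four upright 7 mm guide wires centred 42.5 mm from the axis on the diagonals (45 degrees to x and y), 235 mm high, tips flared out to 49 mm. Fingers pass between them at +-x or +-y. Aluminium collar 106 mm across, 123 to 137 mm high. Under the pile: a round platform on a coil spring
- catch_ring (a point): point on the dispenser's axis 130 mm above the table, level with its four orange catches (at +-x, +-y): spring flaps that a rim pushed down past them swings aside, and that snap back above it and stop it rising. At the start the top caught cup has its rim edge 6 mm below this point, its foot 70 mm above
- wire_tops (a point): point on the dispenser's axis 235 mm above the table, level with the guide wires' tips. A cup set over the pile rests, uncaught, with its rim edge 20 mm above the catches (foot 96 mm above). Pressed until its rim edge is 13 to 16 mm below them (foot 63 to 60 mm above) it is caught; let go, it springs up to 6 mm below them
- platform (a joint): how far the platform under the pile has sunk from its start, in m: 0 with two cups caught, 0.026 with three, 0.052 with four, about 8 mm more while a cup is pressed home; hard stop at 0.070. The spring lifts with 7 N at 0 and 0.9 N more for each 10 mm; pressing a cup home takes 3 to 10 N, most as the catches give way
- cup_lying: blue plastic cup lying in the draining rack, its axis level about 60 mm above the table. 76 mm tall, about 0.09 kg; flanged rim 72 mm across and 4 mm thick; flat closed foot 40 mm across. Origin at the centre of the mouth, level with the rim edge; its z axis runs from mouth to foot. It must be stood mouth down (z up) before it can go between the guide wires
- cup_standing: another such cup, standing mouth down on the table (z up). Same frame. The wall is 60 mm across just above the rim flange, 50 mm across 40 mm from the mouth, 46 mm across at 54 mm, 43 mm across at 65 mm. A stacking ring (60 mm across, 20 to 26 mm from the mouth) makes cups nest 26 mm apart. The table between this cup, the rack and the robot is clear
- pile1: another such cup, upper of the two already caught in the dispenser, mouth down; same frame
- pile0: another such cup, lower of the two already in the dispenser, mouth down; same frame
- rack: fixed wire draining rack, 160 x 180 mm; origin under its centre on the table. Its wires, 28 mm apart, run along its y axis and slope down to +y: 56 mm high at the -y end, 35 mm in the middle, 13 mm at the +y end, where a stop bar stands 33 mm high. The cup lies in the middle groove, z axis along the rack's -y, mouth 35 mm from the middle towards +y
- mug: white mug with a handle, 80 mm across, 90 mm tall, origin at the centre of its underside; leave it
- sugar_jar: glass jar with a red lid, 68 mm across, 85 mm tall, origin at the centre of its underside; leave it
- polish_tin: yellow tin, 66 mm across, 50 mm tall, origin at the centre of its underside; leave it
- saucer: white saucer, 150 mm across, 18 mm tall, origin at the centre of its underside; leave it
- spray_can: red spray can, 55 mm across, 186 mm tall, origin at the centre of its underside; leave it
- brake_disc: steel brake disc, 120 mm across, 31 mm tall, origin at the centre of its underside; leave it
- spanner: steel spanner lying flat, 170 mm long along its x axis; leave it
There are look-alikes about, which are no part of the job. Leave any black, green or turquoise look-alike of the cup_lying alone.

How it is judged (in metres and radians):
At the end, for the whole second after the job is handed in: Both loose cups are in the dispenser, mouth down within 7 degrees and centred within 8 mm, at rest, each rim edge at least 2 mm below the catches; the two earlier cups are still under them, and the platform has sunk 47 to 58 mm from its start (horizontal distance between each of cup_lying, cup_standing, pile0, pile1 and catch_ring below 0.008 m and angle between each of cup_lying, cup_standing's own z axis and vertical below 0.12 rad and z of cup_lying in the frame of catch_ring between -0.04 and -0.002 m and linear speed of each of cup_lying, cup_standing below 0.02 m/s and z of cup_standing in the frame of catch_ring between -0.04 and -0.002 m and z of each of pile0, pile1 in the frame of catch_ring below -0.05 m and value of joint platform between 0.047 and 0.058 m); the robot touches nothing.
It fails at once if another thing on the table is moved more than 30 mm or knocked over (distance of any of mug, sugar_jar, polish_tin, saucer, spray_can, brake_disc, spanner from where it was at the start of the episode above 0.03 m or angle between any of mug, sugar_jar, polish_tin, saucer, spray_can, brake_disc, spanner's own z axis and vertical above 0.5 rad).
It also fails if it takes over 64 s, if anything falls off the work surface, if the arm or the gripper's body presses on something with over 40 N, if the wrist force passes 120 N, or if a joint passes its speed limit or range.

## Working session

There is one attempt and no reset: what is moved stays moved. The work goes in short steps, Python scripts to look and compute and a shell command to move; the robot and the scene stay as the last step left them, time stands still between calls to the robot, and variables do not carry over. Pictures are saved under pics/ and viewed, at most 10 in all, crops included, and the job is handed in when it is done.

```bash
mkdir -p pics; ls; cat > h.py <<'E'
import numpy as np, cv2
from scipy.spatial.transform import Rotation as R
from cell import *
def ray(name,u,v,st=None):
    c=calibration(name); d=np.array([(u-c['cx'])/c['fx'],(v-c['cy'])/c['fy'],1.])
    if name=='wrist':
        T=np.array(c['tool_from_camera']); st=st or sense(); Q=R.from_quat(st['orientation']).as_matrix()
        return Q@T[:3,3]+np.array(st['position']), Q@T[:3,:3]@d
    return np.array(c['origin'],float), R.from_quat(c['orientation']).apply(d)
def onz(name,u,v,z,st=None):
    o,d=ray(name,u,v,st); return o+d*(z-o[2])/d[2]
def tri(*rays):
    A=np.zeros((3,3));b=np.zeros(3)
    for o,d in rays:
        d=d/np.linalg.norm(d);P=np.eye(3)-np.outer(d,d);A+=P;b+=P@o
    p=np.linalg.solve(A,b)
    return p,[round(float(np.linalg.norm(np.cross(p-o,d/np.linalg.norm(d)))),1) for o,d in rays]
E
python3 - <<'E'
from h import *
np.set_printoptions(precision=3,suppress=True)
s=sense();print(s)
for n in('scene','side','wrist'):
    cv2.imwrite(f'pics/{n}0.png',get_image(n)); print(n,calibration(n))
E
```

```text
pics
{'time_s': 0.0, 'joint_positions': array([ 0.984,  0.053,  1.614, -0.   ,  1.476, -0.119]), 'qvel': array([-0.   , -0.   , -0.001, -0.001, -0.001, -0.002]), 'joint_efforts': array([ -0.001, -39.369, -37.017,  -0.   ,   0.007,  -0.   ]), 'position': array([281.506, 557.35 , 247.047]), 'orientation': array([ 0.232,  0.973, -0.001, -0.   ]), 'force': array([ 0.657,  0.299, -0.292]), 'moment': array([0.001, 0.017, 0.013]), 'gripper_force': 0.0, 'finger_gap': 85.37934076819614}
scene {'fx': 465.61932961965755, 'fy': 465.61932961965755, 'cx': 312.29523045884275, 'cy': 239.5521524370231, 'origin': array([ 885.501, -712.487, 1041.582]), 'orientation': array([ 0.907,  0.214, -0.09 , -0.353])}
side {'fx': 440.84920633174, 'fy': 440.84920633174, 'cx': 316.55408138409024, 'cy': 237.35033634346223, 'origin': array([ 248.141, 1285.524, 1037.348]), 'orientation': array([-0.091,  0.883, -0.458,  0.044])}
wrist {'fx': 379.7857771022967, 'fy': 379.7857771022967, 'cx': 325.34519323085317, 'cy': 239.37838402443424, 'tool_from_camera': array([[  -0.001,   -0.956,   -0.293,   75.169],
       [   1.   ,   -0.001,   -0.   ,   -0.102],
       [   0.   ,   -0.293,    0.956, -126.377],
       [   0.   ,    0.   ,    0.   ,    1.   ]])}
```

View pics/scene0.png

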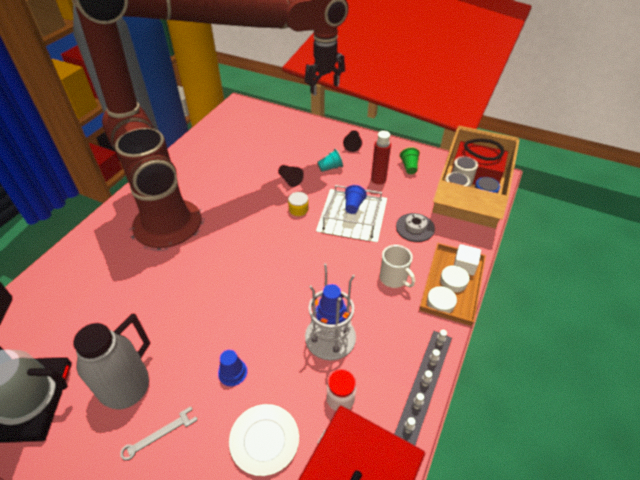

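View pics/side0.png

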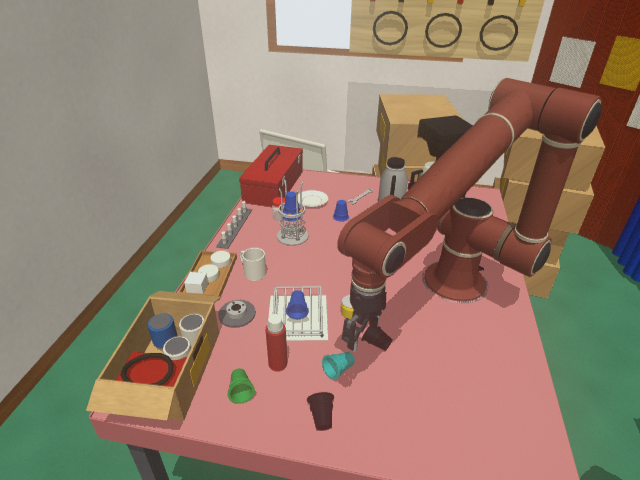

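The scene view shows blue cups at (354,198) in the rack, (232,367) standing, and (330,300), which are the pile inside the dispenser. The look-alikes are turquoise (330,160), green (411,160) and black (352,140) and (291,175). The cups to take are the blue one in the wire rack and the blue one standing alone on the clear table. I'll confirm both in one crop and measure them.

```bash
python3 - <<'E'
from h import *
np.set_printoptions(precision=1,suppress=True)
B={}
for n in('scene','side'):
    im=cv2.imread(f'pics/{n}0.png'); h=cv2.cvtColor(im,cv2.COLOR_BGR2HSV)
    m=cv2.inRange(h,(110,120,50),(130,255,255))
    k,l,s,c=cv2.connectedComponentsWithStats(m)
    for i in range(1,k):
        if s[i,4]>60: print(n,s[i],c[i], 'z38:',onz(n,*c[i],38))
a=cv2.imread('pics/scene0.png'); b=cv2.imread('pics/side0.png')
def crop(im,x,y,w,h,W,H): return cv2.resize(im[y:y+h,x:x+w],(W,H),interpolation=cv2.INTER_CUBIC)
top=np.hstack([crop(a,290,255,80,110,240,330),crop(a,205,335,60,60,220,220) if 0 else crop(a,210,340,50,55,300,330),crop(b,265,175,52,66,260,330)])
bot=np.hstack([crop(a,310,175,85,70,328,270),crop(b,260,275,80,70,309,270),crop(b,325,192,40,66,163,270)])
cv2.imwrite('pics/crop1.png',np.vstack([top,bot])); print(top.shape,bot.shape)
E
```

```text
scene [ 126   17   58  129 2150] [162.6  89.3] z38: [-493.2  597.1   38. ]
scene [ 47  33  30  27 286] [60.9 46. ] z38: [-1199.7   705.7    38. ]
scene [   0   38   78  186 7355] [ 27.9 151.1] z38: [-654.2   43.2   38. ]
scene [ 82 114  21  23 172] [ 92.9 125.3] z38: [-562.3  268.3   38. ]
scene [346 186  20  27 402] [353.8 197.7] z38: [495.6 328.5  38. ]
scene [316 285  26  39 605] [328.4 303.3] z38: [597.5 -75.1  38. ]
scene [339 301   7  21  78] [341.7 310.9] z38: [638.4 -81.3  38. ]
scene [219 350  28  36 751] [231.2 368.6] z38: [ 473.1 -342.4   38. ]
side [284 192  12  22 164] [290.3 202.2] z38: [ 694.4 -343.    38. ]
side [ 612  196   28   86 1270] [630.2 244.5] z38: [-671.  -311.2   38. ]
side [333 200  16  21 159] [341.1 210.6] z38: [ 463.5 -320.7   38. ]
side [289 291  15  15 133] [296.8 297.8] z38: [520.6 248.7  38. ]
side [290 312  15   6  67] [297.  314.8] z38: [501.7 323.9  38. ]
(330, 800, 3) (270, 800, 3)
```

View pics/crop1.png

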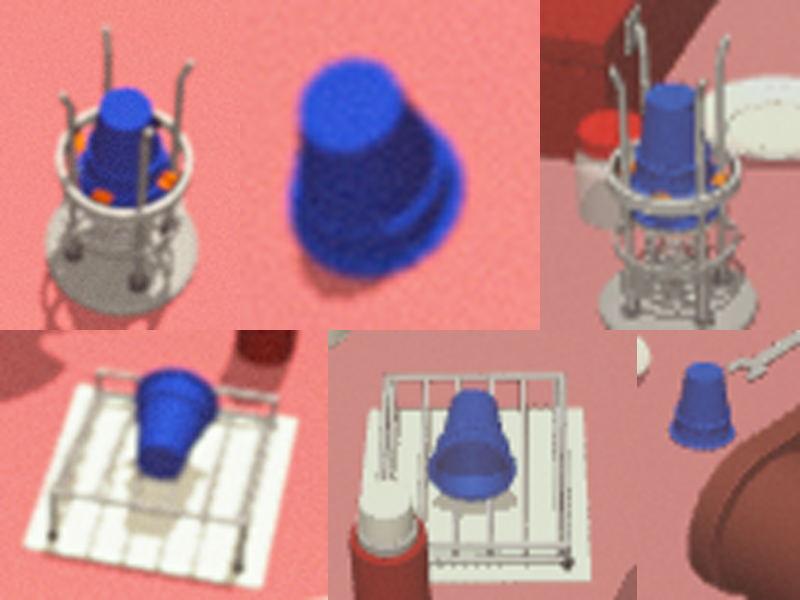

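The crop confirms both targets: a blue cup in the middle groove of the rack with its mouth towards the side camera, and a blue cup standing mouth down. The wire tips and foot discs are clear too. Next I turn those points into positions.

```bash
python3 - <<'E'
from h import *
np.set_printoptions(precision=1,suppress=True)
sc=[(325,265),(352.3,276.7),(311.7,287.7),(339.3,299.3)]
sd=[(283.4,178),(301.4,183.4),(280,189.4),(297.4,192)]
P=np.array([onz('scene',*p,235) for p in sc]);Q=np.array([onz('side',*p,235) for p in sd])
print('tips scene',P,P.mean(0),'side',Q,Q.mean(0))
for nm,a,b,z in [('stand foot',(228.3,357.5),(342.1,201.8),76),('pile foot',(332.3,291),(291,193),200)]:
    print(nm,onz('scene',*a,z),onz('side',*b,z),tri(ray('scene',*a),ray('side',*b)))
print('lying foot',onz('scene',351.5,209.2,60),'mouth',onz('side',297.3,310.8,60))
for p,z in [((335.1,186.1),33),((382,192.6),33),((324.2,217.2),56),((374,223.4),56)]: print('rack',onz('scene',*p,z))
# side: rack corners stop bar ends and -y rail
o=lambda x,y:(260+(x-328)/3.86,275+(y-330)/3.86)
for p,z in [((370,548),33),((570,548),33),((386,378),56),((562,378),56)]: print('rackside',onz('side',*o(*p),z))
T=np.array(calibration('wrist')['tool_from_camera'])
s=sense();print('axes x,y,z',R.from_quat(s['orientation']).as_matrix().T)
E
```

```text
tips scene [[ 602.8 -109.9  235. ]
 [ 670.8 -113.4  235. ]
 [ 604.5 -179.5  235. ]
 [ 670.3 -180.8  235. ]] [ 637.1 -145.9  235. ] side [[ 678.6 -194.8  235. ]
 [ 600.  -166.8  235. ]
 [ 667.2 -104.1  235. ]
 [ 599.2  -98.8  235. ]] [ 636.2 -141.1  235. ]
stand foot [ 467.3 -336.3   76. ] [ 462.2 -331.1   76. ] (array([ 464.3, -335.3,   72.8]), [1.6, 1.6])
pile foot [ 637.6 -144.2  200. ] [ 636.7 -146.4  200. ] (array([ 637.1, -144.9,  200.7]), [0.8, 0.8])
lying foot [518.3 254.6  60. ] mouth [499.2 328.3  60. ]
rack [415.9 358.5  33. ]
rack [565.8 396.   33. ]
rack [457.  190.5  56. ]
rack [601.1 231.9  56. ]
rackside [563.7 403.9  33. ]
rackside [410.  371.4  33. ]
rackside [598.3 233.8  56. ]
rackside [450.1 202.3  56. ]
axes x,y,z [[-0.9  0.5  0. ]
 [ 0.5  0.9 -0. ]
 [-0.  -0.  -1. ]]
```

```bash
python3 -m pendant '[{"delta_pos":[0,0,0],"twist":-0.156},{"delta_pos":[0,0,0],"twist":-0.156},{"delta_pos":[0,0,0],"twist":-0.156},{"delta_pos":[-1.22,-5.95,0],"twist":0},{"delta_pos":[-1.22,-5.95,0],"twist":0},{"delta_pos":[-1.22,-5.95,0],"twist":0},{"delta_pos":[-1.22,-5.95,0],"twist":0},{"delta_pos":[-1.22,-5.95,0],"twist":0},{"delta_pos":[-1.22,-5.95,0],"twist":0},{"delta_pos":[-1.22,-5.95,0],"twist":0},{"delta_pos":[-1.22,-5.95,0],"twist":0},{"delta_pos":[-1.22,-5.95,0],"twist":0},{"delta_pos":[-1.22,-5.95,0],"twist":0},{"delta_pos":[-1.22,-5.95,0],"twist":0},{"delta_pos":[-1.22,-5.95,0],"twist":0},{"delta_pos":[-1.22,-5.95,0],"twist":0},{"delta_pos":[-1.22,-5.95,0],"twist":0},{"delta_pos":[-1.22,-5.95,0],"twist":0}]' 8.5 30
cat >> h.py <<'E'
def go(x,y,z,yaw=None):
    "print tool-axis shift (cm) to target, and twist to bring tool y to yaw (deg, mod 180)"
    s=sense();Q=R.from_quat(s['orientation']).as_matrix();p=np.array(s['position'])
    yw=np.degrees(np.arctan2(Q[1,1],Q[0,1]))
    print('t',round(s['time_s'],2),'pos',p.round(1),'yaw',round(yw,1),'tilt',round(float(np.degrees(np.arccos(-Q[2,2]))),2),'F',np.round(s['force'],1),'gap',round(s['finger_gap'],1),'gf',round(float(s['gripper_force']),1),'shift cm',(Q.T@(np.array([x,y,z])-p)/10).round(2))
    if yaw is not None:
        d=(yaw-yw+90)%180-90; a=np.radians(yw+d); d3=np.array([x,y,z])-p
        Qn=np.array([[-np.sin(a),np.cos(a),0],[np.cos(a),np.sin(a),0],[0,0,-1]])
        print('twist',round(-np.radians(d),3),'then shift',(Qn@d3/10).round(2))
E
python3 - <<'E'
from h import *
go(465,-335,62,90)
s=sense(); im=get_image('wrist'); cv2.imwrite('pics/w1.png',im)
h=cv2.cvtColor(im,cv2.COLOR_BGR2HSV); m=cv2.inRange(h,(105,100,40),(130,255,255))
k,l,st,c=cv2.connectedComponentsWithStats(m)
for i in range(1,k):
    if st[i,4]>200: print(st[i],c[i],onz('wrist',*c[i],40,s))
E
```

```text
time_s: 2.4
position: [464.9, -336.7, 247.9]
orientation: [0.0, 1.0, 0.0, -0.0]
force: [1.6, 0.1, -0.3]
finger_gap: 85.1
gripper_force: 0.0
t 2.4 pos [ 464.9 -336.7  247.9] yaw 90.0 tilt 0.03 F [ 1.6  0.1 -0.3] gap 85.1 gf 0.0 shift cm [-1.000e-02  1.600e-01  1.859e+01]
twist -0.0 then shift [-1.000e-02  1.700e-01  1.859e+01]
[ 290  169   71   78 4136] [324.76789168 205.7299323 ] [ 460.62661163 -336.98045248   40.        ]
[526 454  41  26 674] [544.9495549  467.89762611] [762.50368539 -88.77363092  40.        ]
```

View pics/w1.png

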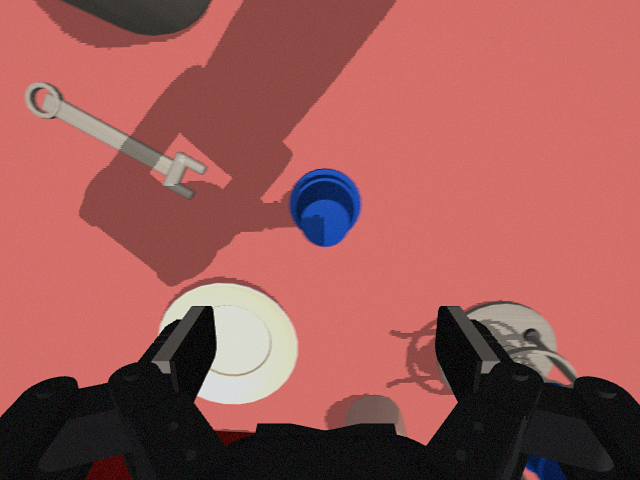

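```bash
python3 - <<'E'
from h import *
print(onz('wrist',325,223,76),onz('wrist',325.5,204,2))
E
python3 -m pendant '[{"delta_pos":[0.2,0,4.8],"twist":0},{"delta_pos":[0,0,4.8],"twist":0},{"delta_pos":[0,0,4.8],"twist":0},{"delta_pos":[0,0,2],"twist":0},{"delta_pos":[0,0,0],"twist":0}]'
python3 - <<'E'
from h import *
go(465,-335,56,90)
s=sense(); im=get_image('wrist'); cv2.imwrite('pics/w2.png',im)
E
```

```text
[ 467.01462934 -343.64007479   76.        ] [ 466.68641514 -343.45152842    2.        ]
time_s: 3.08
position: [462.3, -333.9, 83.1]
orientation: [-0.0, 1.0, 0.001, -0.001]
force: [-0.7, -0.9, 0.7]
finger_gap: 84.8
gripper_force: 0.0
t 3.08 pos [ 462.3 -333.9   83.1] yaw 90.0 tilt 0.17 F [-0.7 -0.9  0.7] gap 84.8 gf 0.0 shift cm [-0.27 -0.11  2.71]
twist 0.0 then shift [-0.27 -0.11  2.71]
```

```bash
python3 -m pendant '[{"delta_pos":[0,0,0],"twist":0},{"delta_pos":[0,0,0],"twist":0}]'
python3 - <<'E'
from h import *
go(465,-335,56,90)
s=sense(); im=get_image('wrist'); cv2.imwrite('pics/w2.png',im)
h=cv2.cvtColor(im,cv2.COLOR_BGR2HSV); 
for lo in (40,130,160):
    m=cv2.inRange(h,(105,100,lo),(130,255,255))
    k,l,st,c=cv2.connectedComponentsWithStats(m)
    for i in range(1,k):
        if st[i,4]>600: print(lo,st[i],c[i],onz('wrist',*c[i],76,s))
E
```

```text
time_s: 3.38
position: [464.1, -335.6, 86.5]
orientation: [-0.0, 1.0, -0.001, 0.001]
force: [0.1, 0.5, 0.2]
finger_gap: 84.6
gripper_force: 0.0
t 3.38 pos [ 464.1 -335.6   86.5] yaw 90.0 tilt 0.21 F [0.1 0.5 0.2] gap 84.6 gf 0.0 shift cm [-0.08  0.07  3.05]
twist 0.0 then shift [-0.09  0.06  3.05]
40 [  265   202   122   166 15792] [325.10669959 282.06066363] [ 448.27689887 -335.70311742   76.        ]
130 [ 265  203  122   93 2575] [327.36854369 235.23961165] [ 429.2080991  -334.83993961   76.        ]
130 [ 277  281   97   87 6577] [324.78044701 324.21088642] [ 466.78003584 -335.84853565   76.        ]
160 [ 323  203   64   75 1136] [360.32570423 230.97799296] [ 427.54357814 -322.51005267   76.        ]
```

View pics/w2.png

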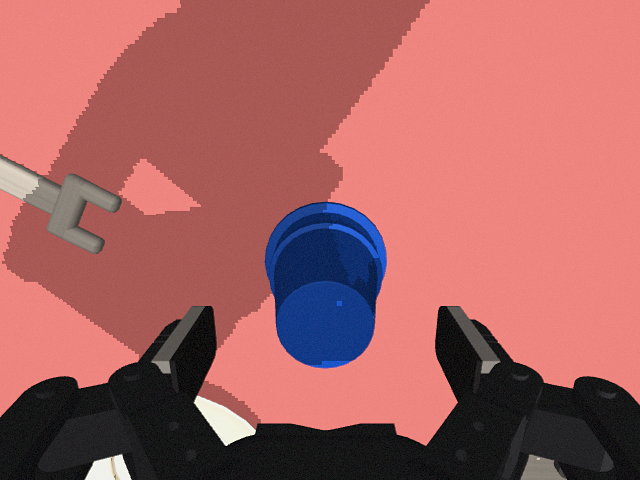

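The foot disc is at (325,324), which puts the cup at about (466.5,-335.8). That agrees with the two-camera result. Now I grip it.

```bash
python3 -m pendant '[{"delta_pos":[-0.25,0,1.5],"twist":0},{"delta_pos":[0,0,1.5],"twist":0},{"delta_pos":[0,0,0],"twist":0}]'
python3 -m pendant '[{"delta_pos":[0,0,0],"twist":0},{"delta_pos":[0,0,0],"twist":0},{"delta_pos":[0,0,0],"twist":0},{"delta_pos":[0,0,0],"twist":0},{"delta_pos":[0,0,0],"twist":0},{"delta_pos":[0,0,0],"twist":0}]' 3.5 30
python3 -c "
from h import *
go(637,-145,300,90)"
```

```text
time_s: 3.8
position: [464.0, -333.3, 51.5]
orientation: [-0.0, 1.0, 0.002, -0.002]
force: [0.6, 0.2, 0.1]
finger_gap: 85.0
gripper_force: 0.0
time_s: 4.55
position: [466.0, -335.2, 55.2]
orientation: [-0.0, 1.0, -0.001, 0.001]
force: [-0.2, 0.6, 5.5]
finger_gap: 47.8
gripper_force: 31.6
t 4.55 pos [ 466.  -335.2   55.2] yaw 90.0 tilt 0.1 F [-0.2  0.6  5.5] gap 47.8 gf 31.6 shift cm [-17.13  18.98 -24.48]
twist 0.0 then shift [-17.1   19.02 -24.48]
```

```bash
python3 -m pendant '[{"delta_pos":[0,0,-1],"twist":0},{"delta_pos":[0,0,-4.5],"twist":0},{"delta_pos":[0,0,-5],"twist":0},{"delta_pos":[0,0,-5],"twist":0},{"delta_pos":[0,0,-5],"twist":0},{"delta_pos":[0,0,-4],"twist":0},{"delta_pos":[-2,2.2,0],"twist":0},{"delta_pos":[-3,3.4,0],"twist":0},{"delta_pos":[-3.6,4,0],"twist":0},{"delta_pos":[-3.6,4,0],"twist":0},{"delta_pos":[-3,3.3,0],"twist":0},{"delta_pos":[-1.3,1.5,0],"twist":0},{"delta_pos":[-0.6,0.6,0],"twist":0},{"delta_pos":[0,0,0],"twist":0},{"delta_pos":[0,0,0],"twist":0},{"delta_pos":[0,0,0],"twist":0}]'
python3 - <<'E'
from h import *
go(637,-145,300,90)
cv2.imwrite('pics/w3.png',get_image('wrist'));cv2.imwrite('pics/sc3.png',get_image('scene'));cv2.imwrite('pics/sd3.png',get_image('side'))
go(637,-145,300,90)
E
```

```text
time_s: 6.55
position: [636.0, -145.5, 299.4]
orientation: [0.001, 1.0, -0.0, -0.0]
force: [-1.2, 0.2, -0.9]
finger_gap: 48.1
gripper_force: 31.1
t 6.55 pos [ 636.  -145.5  299.4] yaw 89.9 tilt 0.01 F [-1.2  0.2 -0.9] gap 48.1 gf 31.1 shift cm [-0.1   0.05 -0.06]
twist -0.001 then shift [-0.1   0.05 -0.06]
t 6.7 pos [ 636.2 -145.1  299.5] yaw 90.0 tilt 0.01 F [-0.6  0.5 -1. ] gap 47.8 gf 31.1 shift cm [-0.08  0.01 -0.05]
twist -0.001 then shift [-0.08  0.01 -0.05]
```

View pics/w3.png

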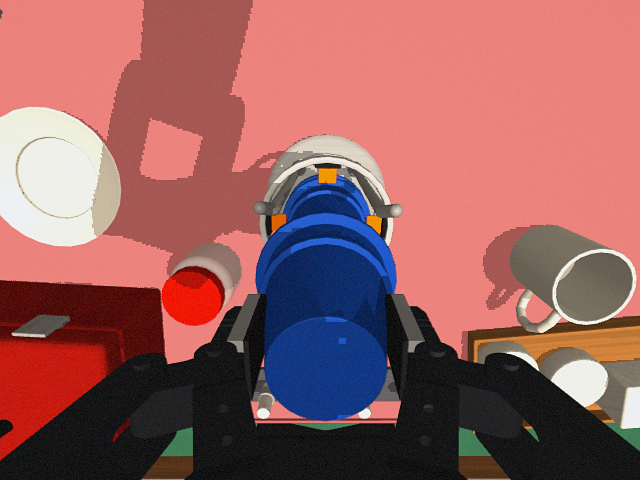

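```bash
python3 - <<'E'
from h import *
np.set_printoptions(precision=1,suppress=True)
for p in [(261,209),(396,209.5),(263,412),(364,412)]: print(onz('wrist',*p,235))
print('rim',onz('wrist',326,283,246),'foot',onz('wrist',325.5,368,320))
for u,v in [(327,175),(278,223),(374,223)]: print('catch',onz('wrist',u,v,132))
E
```

```text
[ 603.2 -178.1  235. ]
[ 603.5 -108.8  235. ]
[ 729.7 -183.3  235. ]
[ 729.8 -121.6  235. ]
rim [ 639.6 -144.8  246. ] foot [ 637.2 -145.1  320. ]
catch [ 599.3 -143.7  132. ]
catch [ 637.4 -182.9  132. ]
catch [ 637.5 -106.2  132. ]
```

```bash
python3 -m pendant '[{"delta_pos":[-0.1,0.07,1],"twist":0},{"delta_pos":[0,0,2],"twist":0},{"delta_pos":[0,0,2],"twist":0},{"delta_pos":[0,0,2],"twist":0},{"delta_pos":[0,0,1.5],"twist":0},{"delta_pos":[0,0,0.6],"twist":0},{"delta_pos":[0,0,0],"twist":0},{"delta_pos":[0,0,0],"twist":0}]'
```

```text
time_s: 7.7
position: [637.6, -144.1, 209.1]
orientation: [-0.0, 1.0, -0.0, 0.0]
force: [-1.6, -0.8, -2.0]
finger_gap: 48.0
gripper_force: 31.0
```

```bash
python3 -m pendant '[{"delta_pos":[0,0,0.2],"twist":0},{"delta_pos":[0,0,0.2],"twist":0},{"delta_pos":[0,0,0],"twist":0},{"delta_pos":[0,0,0],"twist":0}]'
python3 -m pendant '[{"delta_pos":[0,0,0],"twist":0},{"delta_pos":[0,0,0],"twist":0},{"delta_pos":[0,0,0],"twist":0},{"delta_pos":[0,0,-2],"twist":0},{"delta_pos":[0,0,-4],"twist":0},{"delta_pos":[0,0,0],"twist":0},{"delta_pos":[0,0,0],"twist":0}]' 7.0
python3 - <<'E'
from h import *
go(637.4,-144.3,300,90)
cv2.imwrite('pics/w4.png',get_image('wrist'))
E
```

```text
time_s: 8.2
position: [637.9, -144.2, 205.2]
orientation: [-0.0, 1.0, -0.0, 0.001]
force: [-1.6, -3.3, 3.2]
finger_gap: 47.6
gripper_force: 31.7
time_s: 9.07
position: [637.6, -143.9, 265.2]
orientation: [-0.0, 1.0, -0.0, 0.001]
force: [0.3, 0.3, -1.1]
finger_gap: 70.0
gripper_force: 0.0
t 9.07 pos [ 637.6 -143.9  265.2] yaw 90.0 tilt 0.07 F [ 0.3  0.3 -1.1] gap 70.0 gf 0.0 shift cm [ 0.02 -0.04 -3.48]
twist 0.0 then shift [ 0.02 -0.04 -3.48]
```

```bash
python3 -m pendant '[{"delta_pos":[0,0,0],"twist":0},{"delta_pos":[0,0,0],"twist":0},{"delta_pos":[0,0,0],"twist":0},{"delta_pos":[0,0,0],"twist":0},{"delta_pos":[0,0,0],"twist":0},{"delta_pos":[0,0,0],"twist":0},{"delta_pos":[0,0,0],"twist":0}]' 0
python3 -m pendant '[{"delta_pos":[0,0,1],"twist":0},{"delta_pos":[0,0,1],"twist":0},{"delta_pos":[0,0,0],"twist":0},{"delta_pos":[0,0,0],"twist":0}]'
python3 -m pendant '[{"delta_pos":[0,0,0.5],"twist":0},{"delta_pos":[0,0,0.5],"twist":0},{"delta_pos":[0,0,0.5],"twist":0},{"delta_pos":[0,0,0],"twist":0},{"delta_pos":[0,0,0],"twist":0}]'
```

```text
time_s: 10.0
position: [637.5, -143.9, 264.3]
orientation: [-0.0, 1.0, 0.0, 0.0]
force: [-0.0, -0.2, -0.3]
finger_gap: 0.3
gripper_force: 0.0
time_s: 10.5
position: [637.4, -143.9, 244.3]
orientation: [-0.0, 1.0, 0.0, -0.0]
force: [0.3, 0.3, -0.0]
finger_gap: -0.1
gripper_force: 0.0
time_s: 11.12
position: [637.6, -144.0, 229.6]
orientation: [-0.0, 1.0, -0.0, 0.0]
force: [-0.0, 0.3, 3.6]
finger_gap: 0.2
gripper_force: 2.1
```

```bash
python3 -m pendant '[{"delta_pos":[0,0,0.4],"twist":0},{"delta_pos":[0,0,0.4],"twist":0},{"delta_pos":[0,0,0.2],"twist":0},{"delta_pos":[0,0,0],"twist":0}]'
python3 -m pendant '[{"delta_pos":[0,0,0.4],"twist":0},{"delta_pos":[0,0,0.4],"twist":0},{"delta_pos":[0,0,0.35],"twist":0},{"delta_pos":[0,0,0],"twist":0},{"delta_pos":[0,0,0],"twist":0}]'
```

```text
time_s: 11.62
position: [638.0, -144.1, 221.0]
orientation: [-0.0, 1.0, -0.0, 0.001]
force: [-1.6, 1.1, 8.4]
finger_gap: 0.2
gripper_force: 4.2
time_s: 12.25
position: [637.8, -144.0, 208.7]
orientation: [-0.0, 1.0, -0.0, 0.001]
force: [-0.2, -0.4, 5.9]
finger_gap: 0.0
gripper_force: 3.0
```

```bash
python3 -m pendant '[{"delta_pos":[0,0,0.12],"twist":0},{"delta_pos":[0,0,0],"twist":0},{"delta_pos":[0,0,-1],"twist":0},{"delta_pos":[0,0,-4],"twist":0},{"delta_pos":[0,0,-5],"twist":0},{"delta_pos":[0,0,-2],"twist":0},{"delta_pos":[0,0,0],"twist":0},{"delta_pos":[0,0,0],"twist":0}]'
python3 - <<'E'
from h import *
np.set_printoptions(precision=1,suppress=True)
go(510,290,250,14.5)
s=sense();w=get_image('wrist');a=get_image('scene');b=get_image('side')
def crop(im,x,y,w,h,W,H): return cv2.resize(im[y:y+h,x:x+w],(W,H),interpolation=cv2.INTER_CUBIC)
cv2.imwrite('pics/chk1.png',np.hstack([cv2.resize(w,(400,300)),crop(a,290,255,80,100,200,300)[:, :200],crop(b,265,175,50,75,200,300)]))
cv2.imwrite('pics/w5.png',w)
E
```

```text
time_s: 13.25
position: [636.6, -143.6, 323.4]
orientation: [-0.0, 1.0, 0.001, -0.002]
force: [-0.2, 1.0, -0.6]
finger_gap: 0.0
gripper_force: 0.0
t 13.25 pos [ 636.6 -143.6  323.4] yaw 90.0 tilt 0.26 F [-0.2  1.  -0.6] gap 0.0 gf 0.0 shift cm [12.6 43.4  7.5]
twist 1.318 then shift [45.1 -1.4  7.3]
```

View pics/chk1.png

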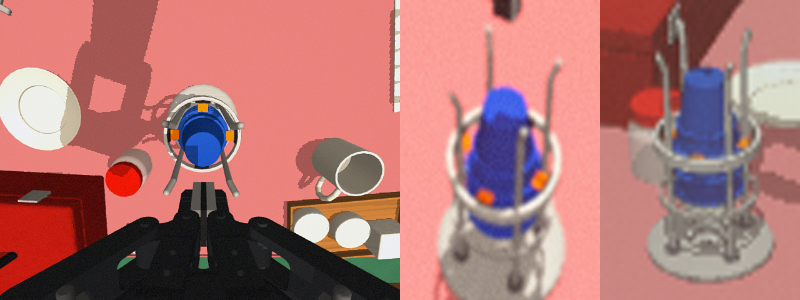

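Cup one is caught: its foot is back at the starting pile height and the pile has sunk a stage. Next I move over the rack.

```bash
python3 -m pendant '[{"delta_pos":[1.57,5.42,0],"twist":0},{"delta_pos":[1.57,5.42,0],"twist":0},{"delta_pos":[1.57,5.42,0.9],"twist":0},{"delta_pos":[1.57,5.42,1],"twist":0},{"delta_pos":[1.57,5.42,1],"twist":0},{"delta_pos":[1.57,5.42,1],"twist":0},{"delta_pos":[1.57,5.42,1],"twist":0},{"delta_pos":[1.57,5.42,1],"twist":0},{"delta_pos":[0,0,1],"twist":0.188},{"delta_pos":[0,0,0],"twist":0.188},{"delta_pos":[0,0,0],"twist":0.188},{"delta_pos":[0,0,0],"twist":0.188},{"delta_pos":[0,0,0],"twist":0.188},{"delta_pos":[0,0,0],"twist":0.188},{"delta_pos":[0,0,0],"twist":0.188},{"delta_pos":[0,0,0],"twist":0},{"delta_pos":[0,0,0],"twist":0},{"delta_pos":[0,0,0],"twist":0}]' 5.8 30
python3 - <<'E'
from h import *
np.set_printoptions(precision=1,suppress=True)
go(510,270,62,14)
print(sense()['joint_positions'])
cv2.imwrite('pics/w6.png',get_image('wrist'))
print('can',tri(ray('scene',383,137),ray('side',276,318)))
E
```

```text
time_s: 15.65
position: [511.7, 289.6, 257.3]
orientation: [0.61, 0.793, -0.0, -0.0]
force: [-1.4, 0.3, 0.3]
finger_gap: 58.3
gripper_force: 0.0
t 15.65 pos [511.7 289.6 257.3] yaw 14.9 tilt 0.03 F [-1.4  0.3  0.3] gap 58.3 gf 0.0 shift cm [-1.9 -0.7 19.5]
twist 0.016 then shift [-1.9 -0.6 19.5]
[ 0.4 -0.   1.7  0.   1.5  0.1]
can (array([519.3, 483. , 178.7]), [1.2, 1.2])
```

View pics/w6.png

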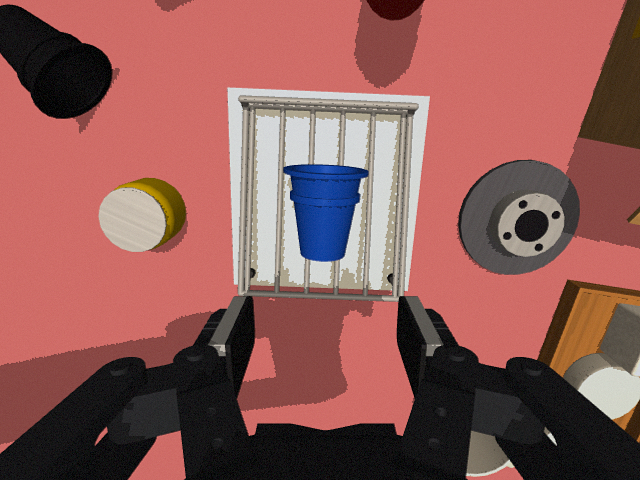

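The cup lies between (283,170) and (348,260), with its mouth up in the image, towards the stop bar at row ~103. The spray can is beyond the bar.

```bash
python3 - <<'E'
from h import *
np.set_printoptions(precision=1,suppress=True)
s=sense()
m=onz('wrist',325.5,172,60);f=onz('wrist',324,254,60);print('mouth',m,'foot',f,np.linalg.norm(m-f))
b=[onz('wrist',*p,33) for p in((240,100),(417,106))];r=[onz('wrist',*p,56) for p in((238,293),(401,298))]
print(b,r); d=b[1]-b[0];d/=np.linalg.norm(d); print('yaw',np.degrees(np.arctan2(d[1],d[0])),'rail',np.degrees(np.arctan2(*(r[1]-r[0])[1::-1])))
c=(b[0]+b[1])/2; c2=(r[0]+r[1])/2;print('bar',c,'rail',c2,'center',(c+c2)/2, 'len',np.linalg.norm((c-c2)[:2]))
n=np.array([-d[1],d[0],0]); C=(c+c2)/2; C[2]=60
mp=C+35*n; print('mouth by rack',mp)
for q in (60,64): print('grip by rack',mp-q*n,'grip by view',m+(f-m)*q/76)
g=mp-64*n; go(g[0],g[1],62,14.5)
E
```

```text
mouth [502.2 323.7  60. ] foot [519.7 252.4  60. ] 73.43002436268112
[array([415.4, 361.5,  33. ]), array([565.6, 396.1,  33. ])] [array([451.5, 192.5,  56. ]), array([601.8, 227.1,  56. ])]
yaw 12.994077123166324 rail 12.931850274904257
bar [490.5 378.8  33. ] rail [526.7 209.8  56. ] center [508.6 294.3  44.5] len 172.8240512245985
mouth by rack [500.7 328.4  60. ]
grip by rack [514.2 269.9  60. ] grip by view [516.1 267.4  60. ]
grip by rack [515.1 266.   60. ] grip by view [517.  263.6  60. ]
t 15.7 pos [511.7 289.7 257.5] yaw 14.9 tilt 0.01 F [ 0.7 -0.3 -0. ] gap 58.2 gf 0.0 shift cm [-2.4 -0.3 19.6]
twist 0.007 then shift [-2.4 -0.3 19.6]
```

```bash
python3 -m pendant '[{"delta_pos":[0,0,0],"twist":0.033},{"delta_pos":[-2.55,-0.15,3],"twist":0},{"delta_pos":[0,0,5],"twist":0},{"delta_pos":[0,0,5],"twist":0},{"delta_pos":[0,0,4.5],"twist":0},{"delta_pos":[0,0,1],"twist":0},{"delta_pos":[0,0,1],"twist":0},{"delta_pos":[0,0,0],"twist":0},{"delta_pos":[0,0,0],"twist":0},{"delta_pos":[0,0,0],"twist":0}]'
python3 - <<'E'
from h import *
go(516,264.5,62,13)
s=sense();im=get_image('wrist');cv2.imwrite('pics/w7.png',im)
h=cv2.cvtColor(im,cv2.COLOR_BGR2HSV); m=cv2.inRange(h,(105,100,30),(130,255,255))
k,l,st,c=cv2.connectedComponentsWithStats(m)
for i in range(1,k):
    if st[i,4]>600: print(st[i],c[i])
for v in range(150,480,20):
    x=np.where(m[v])[0]
    if len(x): print(v,x.min(),x.max(),(x.min()+x.max())/2)
E
```

```text
time_s: 16.95
position: [516.9, 264.8, 64.0]
orientation: [0.623, 0.782, 0.001, 0.001]
force: [0.1, 0.5, 0.4]
finger_gap: 57.9
gripper_force: 0.0
t 16.95 pos [516.9 264.8  64. ] yaw 12.9 tilt 0.14 F [0.1 0.5 0.4] gap 57.9 gf 0.0 shift cm [-0.01 -0.09  0.2 ]
twist -0.001 then shift [-0.01 -0.09  0.2 ]
[  213   152   221   236 33592] [322.5490593  252.16923672]
170 214 432 323.0
190 236 410 323.0
210 240 406 323.0
230 236 409 322.5
250 248 398 323.0
270 253 392 322.5
290 257 388 322.5
310 261 384 322.5
330 265 379 322.0
350 270 374 322.0
370 277 367 322.0
```

```bash
python3 -m pendant '[{"delta_pos":[0,-0.05,0.3],"twist":0},{"delta_pos":[0,0,0],"twist":0}]'
python3 -m pendant '[{"delta_pos":[0,0,0],"twist":0},{"delta_pos":[0,0,0],"twist":0},{"delta_pos":[0,0,0],"twist":0},{"delta_pos":[0,0,0],"twist":0}]' 3 20
python3 -m pendant '[{"delta_pos":[0,0,-1],"twist":0},{"delta_pos":[0,0,-2],"twist":0},{"delta_pos":[0,0,-2],"twist":0},{"delta_pos":[0,0,-1],"twist":0},{"delta_pos":[0,0,0],"twist":0},{"delta_pos":[0,0,0],"twist":0}]'
python3 - <<'E'
from h import *
go(516,264.5,62,13)
im=get_image('wrist');cv2.imwrite('pics/w8.png',im)
def prof(im):
    h=cv2.cvtColor(im,cv2.COLOR_BGR2HSV); m=cv2.inRange(h,(105,100,30),(130,255,255))
    for v in range(50,480,30):
        x=np.where(m[v])[0]
        if len(x)>5: print(v,x.min(),x.max(),end='; ')
prof(im)
E
```

```text
time_s: 17.25
position: [515.2, 264.3, 59.3]
orientation: [0.623, 0.782, -0.0, -0.0]
force: [-0.5, -0.9, -0.1]
finger_gap: 57.6
gripper_force: 0.0
time_s: 17.75
position: [515.8, 264.5, 59.8]
orientation: [0.623, 0.782, 0.0, 0.0]
force: [1.4, 0.9, 0.4]
finger_gap: 44.9
gripper_force: 20.3
time_s: 18.5
position: [515.0, 264.2, 119.0]
orientation: [0.623, 0.782, -0.0, -0.0]
force: [-0.2, 0.5, -0.7]
finger_gap: 45.0
gripper_force: 20.5
t 18.5 pos [515.  264.2 119. ] yaw 12.9 tilt 0.07 F [-0.2  0.5 -0.7] gap 45.0 gf 20.5 shift cm [0.01 0.11 5.7 ]
twist -0.001 then shift [0.01 0.1  5.7 ]
170 214 439; 200 238 414; 230 236 415; 260 250 401; 290 257 395; 320 262 388; 350 269 380; 380 281 369;
```

The cup is held but stays level. I'll turn it by pushing the lower part of its rim against the stop bar while arcing the tool up and over. First I lower it to bar height, about 15 mm short of the bar.

```bash
python3 -m pendant '[{"delta_pos":[1.6,0,1.5],"twist":0},{"delta_pos":[1.6,0,1.5],"twist":0},{"delta_pos":[0,0,1.5],"twist":0},{"delta_pos":[0,0,1.3],"twist":0},{"delta_pos":[0,0,0],"twist":0},{"delta_pos":[0,0,0],"twist":0}]'
cat >> h.py <<'E'
def bar():
    s=sense();d=np.array([490.5,378.8])-np.array(s['position'])[:2]
    n=np.array([-.225,.974]);t=np.array([.974,.225]);F=np.array(s['force'])
    print('t',round(s['time_s'],2),'y rel bar',round(-d@n,1),'x',round(-d@t,1),'z',round(s['position'][2],1),'F n,z',round(F[:2]@n,1),round(F[2],1),'gap',round(s['finger_gap'],1))
def prof():
    im=get_image('wrist')
    h=cv2.cvtColor(im,cv2.COLOR_BGR2HSV); m=cv2.inRange(h,(105,100,30),(130,255,255))
    k,l,st,c=cv2.connectedComponentsWithStats(m); i=1+np.argmax(st[1:,4]); print('blob',st[i])
    w=[(int((l[v]==i).sum()),v) for v in range(480)]; print('widest',max(w))
    return im
E
python3 -c "
from h import *
bar();prof()"
```

```text
time_s: 19.3
position: [508.8, 295.4, 61.9]
orientation: [0.623, 0.782, 0.0, 0.0]
force: [-0.8, -0.5, -0.3]
finger_gap: 44.7
gripper_force: 20.6
t 19.3 y rel bar -85.3 x -0.9 z 61.9 F n,z -0.3 -0.3 gap 44.7
blob [  213   153   227   243 35660]
widest (227, 167)
```

```bash
python3 -m pendant '[{"delta_pos":[0.8,0,0.1],"twist":0},{"delta_pos":[0.6,0,0],"twist":0},{"delta_pos":[0.4,0,0],"twist":0},{"delta_pos":[0,0,0],"twist":0},{"delta_pos":[0,0,0],"twist":0}]'
python3 -c "
from h import *
bar();prof()"
```

```text
time_s: 19.98
position: [504.3, 313.1, 60.6]
orientation: [0.623, 0.782, -0.0, 0.0]
force: [-1.0, -0.4, -1.7]
finger_gap: 45.0
gripper_force: 20.6
t 19.98 y rel bar -67.1 x -1.3 z 60.6 F n,z -0.2 -1.7 gap 45.0
blob [  213   153   228   243 35670]
widest (228, 166)
```

```bash
python3 -m pendant '[{"delta_pos":[0.3,0,0],"twist":0},{"delta_pos":[0.3,0,-0.2],"twist":0},{"delta_pos":[0,0,0],"twist":0},{"delta_pos":[0,0,0],"twist":0}]'
python3 -c "
from h import *
bar();prof()"
```

```text
time_s: 20.52
position: [503.8, 316.4, 63.3]
orientation: [0.623, 0.782, -0.002, 0.002]
force: [0.8, -11.3, 3.7]
finger_gap: 44.9
gripper_force: 22.1
t 20.52 y rel bar -63.8 x -1.1 z 63.3 F n,z -11.2 3.7 gap 44.9
blob [  215   157   223   239 34567]
widest (223, 167)
```

```bash
python3 -m pendant '[{"delta_pos":[0.25,0,-0.4],"twist":0},{"delta_pos":[0.3,0,-0.4],"twist":0},{"delta_pos":[0,0,0],"twist":0}]'
python3 -c "
from h import *
bar();prof()"
python3 -m pendant '[{"delta_pos":[0.3,0,-0.4],"twist":0},{"delta_pos":[0.4,0,-0.4],"twist":0},{"delta_pos":[0,0,0],"twist":0},{"delta_pos":[0,0,0],"twist":0}]'
python3 -c "
from h import *
bar();cv2.imwrite('pics/w9.png',prof());cv2.imwrite('pics/sd9.png',get_image('side'))"
```

```text
time_s: 20.95
position: [502.7, 322.5, 71.9]
orientation: [0.623, 0.782, -0.001, 0.002]
force: [0.0, -8.6, 4.8]
finger_gap: 44.8
gripper_force: 21.1
t 20.95 y rel bar -57.6 x -0.8 z 71.9 F n,z -8.3 4.8 gap 44.8
blob [  222   142   208   250 35631]
widest (208, 160)
time_s: 21.5
position: [501.1, 330.1, 79.8]
orientation: [0.623, 0.782, -0.001, 0.001]
force: [-0.7, -6.8, 4.8]
finger_gap: 45.0
gripper_force: 20.7
t 21.5 y rel bar -49.9 x -0.6 z 79.8 F n,z -6.5 4.8 gap 45.0
blob [  230   126   192   256 36147]
widest (192, 163)
```

The rim is turning down: its width has gone from 227 to 192 px, with a steady force of 8 N. I'll continue the arc.

```bash
python3 -m pendant '[{"delta_pos":[0.45,0,-0.35],"twist":0},{"delta_pos":[0.45,0,-0.3],"twist":0},{"delta_pos":[0.5,0,-0.3],"twist":0},{"delta_pos":[0.5,0,-0.2],"twist":0},{"delta_pos":[0,0,0],"twist":0}]'
python3 -c "
from h import *
bar();prof()"
python3 -m pendant '[{"delta_pos":[0.5,0,-0.15],"twist":0},{"delta_pos":[0.5,0,-0.1],"twist":0},{"delta_pos":[0.5,0,-0.1],"twist":0},{"delta_pos":[0,0,0],"twist":0},{"delta_pos":[0,0,0],"twist":0}]'
python3 -c "
from h import *
bar();cv2.imwrite('pics/w10.png',prof());cv2.imwrite('pics/sd10.png',get_image('side'))"
```

```text
time_s: 22.22
position: [496.5, 350.3, 91.5]
orientation: [0.623, 0.782, 0.001, 0.0]
force: [-0.6, -3.8, 5.2]
finger_gap: 45.1
gripper_force: 19.6
t 22.23 y rel bar -29.1 x -0.5 z 91.5 F n,z -3.6 5.2 gap 45.1
blob [  243   122   166   252 33250]
widest (166, 176)
time_s: 22.9
position: [493.2, 364.8, 94.4]
orientation: [0.623, 0.782, 0.001, 0.0]
force: [0.3, -0.6, 5.6]
finger_gap: 43.8
gripper_force: 18.5
t 22.9 y rel bar -14.3 x -0.5 z 94.4 F n,z -0.7 5.6 gap 43.8
blob [  249   135   154   239 29646]
widest (154, 197)
```

```bash
python3 -m pendant '[{"delta_pos":[0.5,0,-0.1],"twist":0},{"delta_pos":[0.5,0,-0.05],"twist":0},{"delta_pos":[0.5,0,0],"twist":0},{"delta_pos":[0.4,0,0],"twist":0},{"delta_pos":[0,0,0],"twist":0},{"delta_pos":[0,0,0],"twist":0}]'
python3 -c "
from h import *
bar();cv2.imwrite('pics/w11.png',prof());cv2.imwrite('pics/sc11.png',get_image('scene'))
b=get_image('side');cv2.imwrite('pics/sd11.png',b)
cv2.imwrite('pics/chk2.png',np.hstack([cv2.resize(cv2.imread('pics/w11.png'),(400,300)),cv2.resize(b[250:370,240:400],(400,300),interpolation=cv2.INTER_CUBIC)]))"
```

```text
time_s: 23.75
position: [488.0, 382.7, 94.7]
orientation: [0.623, 0.782, -0.0, -0.0]
force: [0.3, 0.1, -0.5]
finger_gap: 35.2
gripper_force: 20.7
t 23.75 y rel bar 4.4 x -1.5 z 94.7 F n,z 0.0 -0.5 gap 35.2
blob [  255   157   142   181 20349]
widest (142, 230)
```

View pics/chk2.png

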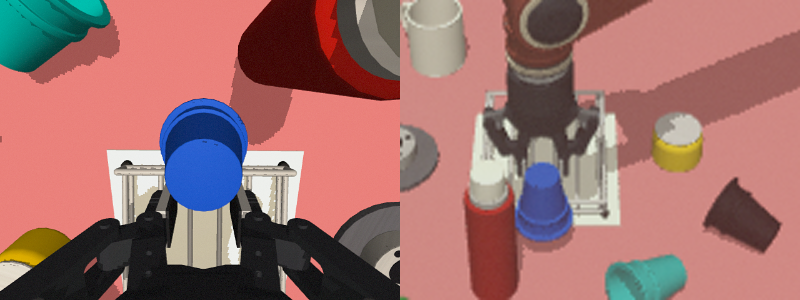

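The cup is almost upright, but the pads now pinch only a chord of the foot (gap 35 mm). I'll measure the foot, the tilt and whether it is slipping.

```bash
python3 - <<'E'
from h import *
np.set_printoptions(precision=1,suppress=True)
bar();im=prof();s=sense()
h=cv2.cvtColor(im,cv2.COLOR_BGR2HSV)
m=cv2.inRange(h,(105,100,30),(130,255,255))
print('V',[int(h[v,326,2]) for v in range(155,345,8)])
foot=((m>0)&(h[...,2]>150)).astype(np.uint8)
k,l,st,c=cv2.connectedComponentsWithStats(foot)
for i in range(1,k):
    if st[i,4]>800:
        cs,_=cv2.findContours((l==i).astype(np.uint8),0,2); print(st[i],c[i],cv2.minEnclosingCircle(max(cs,key=len)))
np.save('w12.npy',m)
E
python3 -m pendant '[{"delta_pos":[0,0,-0.2],"twist":0},{"delta_pos":[0,0,0],"twist":0},{"delta_pos":[0,0,0],"twist":0}]'
python3 -c "
from h import *
bar();prof()"
```

```text
t 23.9 y rel bar 4.3 x -1.3 z 95.0 F n,z -0.6 -0.3 gap 34.8
blob [  255   157   142   181 20345]
widest (142, 230)
V [239, 217, 113, 215, 113, 110, 108, 112, 109, 141, 209, 207, 210, 206, 208, 208, 210, 203, 203, 203, 202, 203, 202, 212]
[ 255  158  142  104 3435] [324.6 193.1] ((325.50994873046875, 227.69815063476562), 70.82740020751953)
[  264   222   124   116 11244] [325.2 279.9] ((325.25946044921875, 279.58270263671875), 61.83513641357422)
time_s: 24.32
position: [488.4, 382.8, 97.2]
orientation: [0.623, 0.782, 0.0, 0.0]
force: [-0.1, 0.6, -0.9]
finger_gap: 34.9
gripper_force: 20.7
t 24.32 y rel bar 4.4 x -1.1 z 97.2 F n,z 0.6 -0.9 gap 34.9
blob [  255   157   142   181 20342]
widest (142, 230)
```

It is stable, lifts with the tool, and is about 2° off vertical, with the rim about 61 mm below the TCP. I'll carry it gently to clear table, stand it down and regrip it properly.

```bash
python3 -m pendant '[{"delta_pos":[0,0,-0.5],"twist":0},{"delta_pos":[0,0,-1],"twist":0},{"delta_pos":[0,0,-1.5],"twist":0},{"delta_pos":[0,0,-1.5],"twist":0},{"delta_pos":[0,0,-0.8],"twist":0},{"delta_pos":[-0.3,-0.1,0],"twist":0},{"delta_pos":[-0.8,-0.3,0],"twist":0},{"delta_pos":[-1.4,-0.5,0],"twist":0},{"delta_pos":[-2,-0.7,0],"twist":0},{"delta_pos":[-2.6,-0.8,0],"twist":0},{"delta_pos":[-3,-0.9,0],"twist":0},{"delta_pos":[-3.2,-0.9,0],"twist":0},{"delta_pos":[-3.2,-0.9,0],"twist":0},{"delta_pos":[-3.2,-0.9,0],"twist":0},{"delta_pos":[-3,-0.9,0],"twist":0},{"delta_pos":[-2.6,-0.7,0],"twist":0},{"delta_pos":[-2,-0.5,0],"twist":0},{"delta_pos":[-1.2,-0.3,0],"twist":0},{"delta_pos":[-0.6,-0.2,0],"twist":0},{"delta_pos":[0,0,0],"twist":0}]'
python3 -c "
from h import *
go(470,80,64,13);prof()"
```

```text
time_s: 26.88
position: [469.5, 79.8, 150.1]
orientation: [0.623, 0.782, 0.0, -0.0]
force: [0.2, 0.2, -1.2]
finger_gap: 35.1
gripper_force: 20.8
t 26.88 pos [469.5  79.8 150.1] yaw 12.9 tilt 0.01 F [ 0.2  0.2 -1.2] gap 35.1 gf 20.8 shift cm [0.01 0.06 8.61]
twist -0.002 then shift [0.01 0.06 8.61]
blob [  255   157   142   181 20340]
widest (142, 230)
```

```bash
python3 -m pendant '[{"delta_pos":[0,0,2],"twist":0},{"delta_pos":[0,0,2.5],"twist":0},{"delta_pos":[0,0,2],"twist":0},{"delta_pos":[0,0,1.5],"twist":0},{"delta_pos":[0,0,0.4],"twist":0},{"delta_pos":[0,0,0],"twist":0},{"delta_pos":[0,0,0],"twist":0}]'
python3 -m pendant '[{"delta_pos":[0,0,0.2],"twist":0},{"delta_pos":[0,0,0.2],"twist":0},{"delta_pos":[0,0,0],"twist":0}]'
python3 -c "
from h import *
go(470,80,64,13);prof()"
```

```text
time_s: 27.8
position: [470.4, 80.0, 67.1]
orientation: [0.623, 0.782, 0.001, 0.001]
force: [0.0, 0.3, -0.2]
finger_gap: 34.8
gripper_force: 20.8
time_s: 28.18
position: [469.5, 79.9, 62.0]
orientation: [0.623, 0.782, -0.0, -0.0]
force: [0.2, -0.3, -0.8]
finger_gap: 35.0
gripper_force: 20.7
t 28.18 pos [469.5  79.9  62. ] yaw 12.9 tilt 0.01 F [ 0.2 -0.3 -0.8] gap 35.0 gf 20.7 shift cm [-0.    0.05 -0.2 ]
twist -0.001 then shift [-0.    0.05 -0.2 ]
blob [  255   154   142   186 21038]
widest (142, 230)
```

```bash
python3 -m pendant '[{"delta_pos":[0,0,0.2],"twist":0},{"delta_pos":[0,0,0],"twist":0},{"delta_pos":[0,0,0],"twist":0}]'
python3 -c "
from h import *
go(470,80,64,13);prof()"
python3 -m pendant '[{"delta_pos":[0,0,0.2],"twist":0},{"delta_pos":[0,0,0],"twist":0},{"delta_pos":[0,0,0],"twist":0}]'
python3 -c "
from h import *
go(470,80,64,13);prof()"
```

```text
time_s: 28.6
position: [469.9, 79.9, 61.4]
orientation: [0.623, 0.782, -0.0, -0.0]
force: [-4.2, -0.5, 7.7]
finger_gap: 34.7
gripper_force: 21.7
t 28.6 pos [469.9  79.9  61.4] yaw 12.9 tilt 0.02 F [-4.2 -0.5  7.7] gap 34.7 gf 21.7 shift cm [ 0.01  0.01 -0.26]
twist -0.001 then shift [ 0.01  0.01 -0.26]
blob [  255   153   142   188 21308]
widest (142, 228)
time_s: 29.02
position: [470.1, 79.9, 61.2]
orientation: [0.623, 0.782, -0.001, -0.0]
force: [-10.0, -1.2, 20.6]
finger_gap: 35.3
gripper_force: 23.2
t 29.02 pos [470.1  79.9  61.2] yaw 12.9 tilt 0.09 F [-10.   -1.2  20.6] gap 35.3 gf 23.2 shift cm [ 0.01 -0.01 -0.28]
twist -0.001 then shift [ 0.01 -0.01 -0.28]
blob [  254   153   143   188 21371]
widest (143, 227)
```

```bash
python3 -m pendant '[{"delta_pos":[0,0,-0.35],"twist":0},{"delta_pos":[0,0,0],"twist":0}]'
python3 -m pendant '[{"delta_pos":[0,0,0],"twist":0},{"delta_pos":[0,0,0],"twist":0},{"delta_pos":[0,0,0],"twist":0},{"delta_pos":[0,0,0],"twist":0},{"delta_pos":[0,0,-2],"twist":0},{"delta_pos":[0,0,-3],"twist":0},{"delta_pos":[0,0,0],"twist":0.113},{"delta_pos":[0,0,0],"twist":0.113},{"delta_pos":[0,0,0],"twist":0},{"delta_pos":[0,0,0],"twist":0}]' 7.5
python3 - <<'E'
from h import *
np.set_printoptions(precision=1,suppress=True)
s=sense();im=prof()
h=cv2.cvtColor(im,cv2.COLOR_BGR2HSV)
m=cv2.inRange(h,(105,100,30),(130,255,255))
foot=((m>0)&(h[...,2]>150)).astype(np.uint8)
k,l,st,c=cv2.connectedComponentsWithStats(foot)
for i in range(1,k):
    if st[i,4]>800:
        cs,_=cv2.findContours((l==i).astype(np.uint8),0,2);cc=cv2.minEnclosingCircle(max(cs,key=len)); print(st[i],cc,'as foot',onz('wrist',*cc[0],76,s),'as rim',onz('wrist',*cc[0],2,s))
p=onz('wrist',*c[1+np.argmax(st[1:,4])],76,s); go(p[0],p[1],56,0)
cv2.imwrite('pics/w13.png',im)
E
```

```text
time_s: 29.32
position: [469.8, 79.9, 61.8]
orientation: [0.623, 0.782, 0.0, 0.0]
force: [-0.4, 0.1, -1.2]
finger_gap: 34.7
gripper_force: 20.9
time_s: 30.58
position: [469.5, 80.0, 111.4]
orientation: [0.707, 0.708, -0.0, -0.0]
force: [-0.6, -0.3, -0.4]
finger_gap: 74.7
gripper_force: 0.0
blob [  261   148   113   135 11689]
widest (113, 210)
[ 261  149  113   93 2284] ((316.91326904296875, 205.0886993408203), 56.816226959228516) as foot [465.4 120.8  76. ] as rim [463.6 105.2   2. ]
[ 270  198   88   85 5885] ((313.5, 240.0), 44.2296142578125) as foot [463.8 105.   76. ] as rim [461.3  82.1   2. ]
t 30.62 pos [469.5  79.9 111.5] yaw 0.0 tilt 0.02 F [ 0.4 -0.4  0.4] gap 75.2 gf 0.0 shift cm [ 2.5 -0.6  5.5]
twist 0.001 then shift [ 2.5 -0.6  5.5]
```

The cup now stands upright at (463.7,105.1): the foot and rim centres agree. I'll regrip it centred.

```bash
python3 -m pendant '[{"delta_pos":[1.25,-0.29,0],"twist":0},{"delta_pos":[1.25,-0.29,0],"twist":0},{"delta_pos":[0,0,2.5],"twist":0},{"delta_pos":[0,0,2],"twist":0},{"delta_pos":[0,0,0.9],"twist":0},{"delta_pos":[0,0,0],"twist":0},{"delta_pos":[0,0,0],"twist":0}]'
python3 -m pendant '[{"delta_pos":[0,0,0],"twist":0},{"delta_pos":[0,0,0],"twist":0},{"delta_pos":[0,0,0],"twist":0},{"delta_pos":[0,0,0],"twist":0},{"delta_pos":[0,0,0],"twist":0}]' 3.5 30
python3 -c "
from h import *
go(637.4,-144.3,300,0);prof()"
```

```text
time_s: 31.5
position: [464.5, 105.2, 58.5]
orientation: [0.707, 0.707, 0.001, 0.0]
force: [0.7, 0.2, 0.3]
finger_gap: 75.1
gripper_force: 0.0
time_s: 32.12
position: [464.4, 105.0, 58.9]
orientation: [0.707, 0.707, 0.0, 0.0]
force: [-1.7, -0.0, 5.5]
finger_gap: 47.5
gripper_force: 30.4
t 32.12 pos [464.4 105.   58.9] yaw -0.0 tilt 0.05 F [-1.7 -0.   5.5] gap 47.5 gf 30.4 shift cm [-24.92  17.33 -24.1 ]
twist -0.001 then shift [-24.93  17.3  -24.11]
blob [  256   207   139   203 22476]
widest (139, 276)
```

```bash
python3 -m pendant '[{"delta_pos":[0,0,-1.5],"twist":0},{"delta_pos":[0,0,-4],"twist":0},{"delta_pos":[0,0,-5],"twist":0},{"delta_pos":[0,0,-5],"twist":0},{"delta_pos":[0,0,-5],"twist":0},{"delta_pos":[0,0,-4],"twist":0},{"delta_pos":[-2,1.4,0],"twist":0},{"delta_pos":[-3.6,2.5,0],"twist":0},{"delta_pos":[-4,2.8,0],"twist":0},{"delta_pos":[-4,2.8,0],"twist":0},{"delta_pos":[-4,2.8,0],"twist":0},{"delta_pos":[-3.6,2.5,0],"twist":0},{"delta_pos":[-2.5,1.7,0],"twist":0},{"delta_pos":[-1.22,0.8,0],"twist":0},{"delta_pos":[0,0,0],"twist":0},{"delta_pos":[0,0,0],"twist":0},{"delta_pos":[0,0,0],"twist":0}]'
python3 - <<'E'
from h import *
np.set_printoptions(precision=1,suppress=True)
go(637.4,-144.3,208,0);s=sense();im=prof();cv2.imwrite('pics/w14.png',im)
h=cv2.cvtColor(im,cv2.COLOR_BGR2HSV)
m=cv2.inRange(h,(105,100,30),(130,255,255))
foot=((m>0)&(h[...,2]>150)).astype(np.uint8)
k,l,st,c=cv2.connectedComponentsWithStats(foot)
for i in range(1,k):
    if st[i,4]>2000: print('foot',st[i],onz('wrist',*c[i],321,s))
o=cv2.inRange(h,(8,150,120),(22,255,255));k,l,st,c=cv2.connectedComponentsWithStats(o)
for i in range(1,k):
    if st[i,4]>40: print('orange',st[i],onz('wrist',*c[i],132,s))
E
```

```text
time_s: 34.3
position: [636.3, -143.3, 303.0]
orientation: [0.707, 0.707, 0.0, 0.0]
force: [0.1, -0.0, -0.6]
finger_gap: 47.1
gripper_force: 31.0
t 34.3 pos [ 636.3 -143.3  303. ] yaw 0.0 tilt 0.02 F [ 0.1 -0.  -0.6] gap 47.1 gf 31.0 shift cm [-0.1  0.1  9.5]
twist 0.001 then shift [-0.1  0.1  9.5]
blob [  257   170   138   239 24810]
widest (138, 281)
foot [ 257  209  138   83 3259] [ 636.  -102.5  321. ]
foot [ 269  306  114   54 4018] [ 635.8 -133.   321. ]
orange [512   0  91  11 463] [785.3  10.2 132. ]
orange [320 168  18  15 256] [ 638.1 -107.   132. ]
orange [273 213  15  16 147] [ 598.  -142.1  132. ]
orange [367 215  15  17 158] [ 676.1 -143.8  132. ]
```

View pics/w14.png

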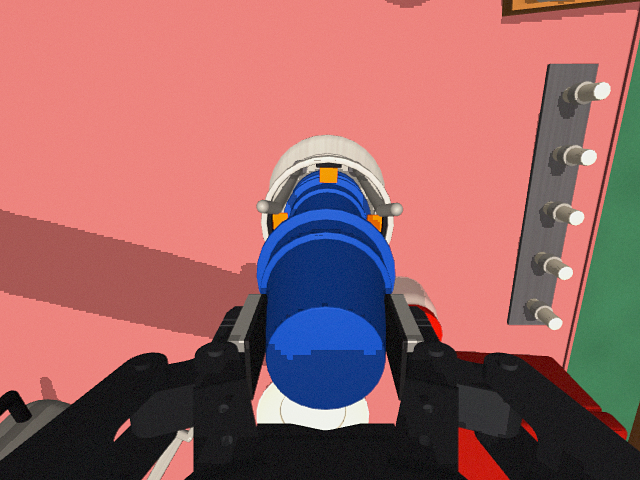

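The cup hangs upright over the dispenser. The catches at (328,175), (280,220) and (374,221) put the axis at (637,-144), so only a 1 mm correction is needed. Lowering.

```bash
python3 -m pendant '[{"delta_pos":[-0.08,0.1,1],"twist":0},{"delta_pos":[0,0,2],"twist":0},{"delta_pos":[0,0,2],"twist":0},{"delta_pos":[0,0,2],"twist":0},{"delta_pos":[0,0,1.5],"twist":0},{"delta_pos":[0,0,0.6],"twist":0},{"delta_pos":[0,0,0.2],"twist":0},{"delta_pos":[0,0,0],"twist":0},{"delta_pos":[0,0,0],"twist":0}]'
python3 -m pendant '[{"delta_pos":[0,0,0.2],"twist":0},{"delta_pos":[0,0,0.2],"twist":0},{"delta_pos":[0,0,0],"twist":0},{"delta_pos":[0,0,0],"twist":0}]'
```

```text
time_s: 35.48
position: [638.0, -145.2, 210.3]
orientation: [0.707, 0.707, 0.0, 0.0]
force: [-0.3, 1.1, -0.7]
finger_gap: 47.2
gripper_force: 30.9
time_s: 35.98
position: [638.1, -145.1, 206.4]
orientation: [0.707, 0.707, 0.0, 0.001]
force: [-0.4, 2.4, 5.0]
finger_gap: 47.3
gripper_force: 31.8
```

```bash
python3 -m pendant '[{"delta_pos":[0,0,0],"twist":0},{"delta_pos":[0,0,0],"twist":0},{"delta_pos":[0,0,0],"twist":0},{"delta_pos":[0,0,-2],"twist":0},{"delta_pos":[0,0,-4],"twist":0},{"delta_pos":[-0.05,-0.05,0],"twist":0}]' 7.0
python3 -m pendant '[{"delta_pos":[0,0,0],"twist":0},{"delta_pos":[0,0,0],"twist":0},{"delta_pos":[0,0,0],"twist":0},{"delta_pos":[0,0,0],"twist":0},{"delta_pos":[0,0,0],"twist":0},{"delta_pos":[0,0,0],"twist":0},{"delta_pos":[0,0,0],"twist":0}]' 0
python3 -m pendant '[{"delta_pos":[0,0,1],"twist":0},{"delta_pos":[0,0,1],"twist":0},{"delta_pos":[0,0,0.8],"twist":0},{"delta_pos":[0,0,0.5],"twist":0},{"delta_pos":[0,0,0.4],"twist":0},{"delta_pos":[0,0,0],"twist":0},{"delta_pos":[0,0,0],"twist":0}]'
```

```text
time_s: 36.72
position: [639.5, -146.4, 272.4]
orientation: [0.707, 0.707, 0.002, 0.005]
force: [-0.3, 0.1, 0.7]
finger_gap: 70.0
gripper_force: 0.0
time_s: 37.6
position: [637.2, -145.7, 265.7]
orientation: [0.707, 0.707, 0.0, 0.0]
force: [0.0, -0.3, -0.2]
finger_gap: -0.1
gripper_force: 0.0
time_s: 38.48
position: [637.5, -145.7, 229.7]
orientation: [0.707, 0.707, 0.0, 0.001]
force: [-1.2, 0.9, 5.1]
finger_gap: -0.0
gripper_force: 2.8
```

```bash
python3 -m pendant '[{"delta_pos":[0,0,0.4],"twist":0},{"delta_pos":[0,0,0.4],"twist":0},{"delta_pos":[0,0,0],"twist":0}]'
python3 -m pendant '[{"delta_pos":[0,0,0.4],"twist":0},{"delta_pos":[0,0,0.4],"twist":0},{"delta_pos":[0,0,0.4],"twist":0},{"delta_pos":[0,0,0.2],"twist":0},{"delta_pos":[0,0,0],"twist":0},{"delta_pos":[0,0,0],"twist":0}]'
```

```text
time_s: 38.85
position: [637.8, -145.9, 222.8]
orientation: [0.707, 0.707, 0.0, 0.001]
force: [-1.7, 0.3, 9.0]
finger_gap: 0.5
gripper_force: 4.5
time_s: 39.6
position: [637.8, -145.8, 208.5]
orientation: [0.707, 0.707, 0.0, 0.001]
force: [-1.6, 0.1, 6.7]
finger_gap: 0.1
gripper_force: 3.7
```

```bash
python3 -m pendant '[{"delta_pos":[0,0,0.15],"twist":0},{"delta_pos":[0,0,0],"twist":0},{"delta_pos":[0,0,-1],"twist":0},{"delta_pos":[0,0,-4],"twist":0},{"delta_pos":[0,0,-5],"twist":0},{"delta_pos":[0,0,-4],"twist":0},{"delta_pos":[2,-2,-2],"twist":0},{"delta_pos":[4,-4,0],"twist":0},{"delta_pos":[4,-4,0],"twist":0},{"delta_pos":[4,-4,0],"twist":0},{"delta_pos":[4,-4,0],"twist":0},{"delta_pos":[0,0,0],"twist":0},{"delta_pos":[0,0,0],"twist":0},{"delta_pos":[0,0,0],"twist":0}]'
python3 - <<'E'
from h import *
np.set_printoptions(precision=1,suppress=True)
go(637,-145,300)
for n,box in(('scene',(300,260,360,345)),('side',(270,180,315,240))):
    for tag,im in(('start',cv2.imread(f'pics/{n}0.png')),('caught1',cv2.imread('pics/sc11.png') if n=='scene' else cv2.imread('pics/sd11.png')),('now',get_image(n))):
        h=cv2.cvtColor(im,cv2.COLOR_BGR2HSV); m=cv2.inRange(h,(105,100,50),(130,255,255)); x0,y0,x1,y1=box
        ys,xs=np.nonzero(m[y0:y1,x0:x1]); ys+=y0;xs+=x0; t=ys.min()
        w=[int(((ys==r)).sum()) for r in range(t,t+14)]
        print(n,tag,'top',t,'x@top+4',xs[ys==t+4].mean().round(1),'range',xs.min(),xs.max(),ys.max(),'widths',w)
E
```

```text
time_s: 41.35
position: [457.9, 33.7, 364.6]
orientation: [0.708, 0.707, -0.0, -0.0]
force: [0.9, -0.0, -0.8]
finger_gap: -0.3
gripper_force: 0.0
t 41.35 pos [457.9  33.7 364.6] yaw -0.1 tilt 0.05 F [ 0.9 -0.  -0.8] gap -0.3 gf 0.0 shift cm [-17.8  17.9   6.5]
scene start top 285 x@top+4 331.5 range 316 346 323 widths [10, 12, 13, 15, 16, 16, 17, 18, 18, 18, 19, 19, 15, 15]
scene caught1 top 284 x@top+4 331.5 range 316 346 333 widths [4, 10, 13, 14, 16, 16, 17, 18, 18, 18, 18, 19, 19, 15]
scene now top 284 x@top+4 332.0 range 317 346 338 widths [4, 11, 13, 14, 15, 16, 17, 17, 18, 18, 18, 19, 19, 15]
side start top 192 x@top+4 290.0 range 283 299 220 widths [7, 9, 10, 10, 9, 10, 10, 10, 10, 10, 10, 10, 13, 12]
side caught1 top 192 x@top+4 290.5 range 283 299 220 widths [7, 9, 10, 10, 10, 10, 10, 10, 10, 10, 10, 10, 13, 13]
side now top 192 x@top+4 290.0 range 283 300 231 widths [7, 9, 10, 10, 9, 10, 10, 10, 10, 10, 11, 10, 12, 13]
```

The top foot is back at the pile's starting height in both views (row 284 in scene, 192 in side), centred and upright, and the blue column below it is longer. Both cups are caught and the robot is clear, so I'm handing in.

```bash
python3 -c "
from cell import *
print(finish_job())"
```

```text
the job is handed in; nothing more can be done
None
```

I handed in the job at about 41 s, with both blue cups mouth down in the dispenser; the cameras show the top foot back at the caught height, centred, and the arm is clear, but the hand-in returned no verdict.

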